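Index the potter's decorating wheel

ROBOT

A 6-joint arm with a two-finger parallel gripper is mounted at the origin on the work surface. World frame = base frame: x ahead of the robot, y to its left, z up, the work surface at z = 0. Lengths are in m, angles in degrees, forces in N, time in s.
With the tool pointing down it reaches from about 0.375 to 0.9 m from the base axis. Payload 3.1 kg.
Tool frame: the origin (TCP) lies on the centre line of the jaws, within the pads' length; the fingertips stand 25 mm ahead of it and the grasp point (between the pads) lies 6 mm ahead of it; z points along the fingers, y is the line along which they close (so a half turn about z gives the same grasp; the last joint's range is limited). The gripper opens to 87 mm and grips with 3 to 60 N. Pads are 19 mm wide; open, the fingers measure 117 mm over their backs; the gripper's body (75 mm by 190 mm) begins 51 mm behind the grasp point.
Start: joints at [53.486, 30.224, 82.088, -0, 67.689, -10.227], TCP at [0.277, 0.56, 0.248] pointing down, gripper open.
Joint ranges: [-176.69, 176.69], [-43.24, 126.21], [12.49, 139.97], [-82, 262], [0, 151.66], [-163.58, 163.58]. Speed limits (degrees/s): [159.86, 159.86, 180, 180, 180, 180].

INTERFACE

Orientations are given as a 3x3 rotation matrix whose columns are the frame's x, y, z axes.
In Python, from rig import * gives the robot as it stands.
- The arm moves only by the tool step_arm, never from a script. Its argument "steps" is a list of rows, each a list of 7 numbers: the shift along the tool's x, y, z normalised to -1 to 1, where 1 is 0.3 m, then the turn, a rotation vector about the tool's x, y, z normalised to -1 to 1, where 1 is 45 degrees, then the gripper's target within -1 to 1 (shut at 1, half-way at 0, fully open at -1). A call has 1 to 8 rows; each row is the pose to reach, as a shift and turn from the pose commanded when the call began, along the tool's axes at that moment; what a row does not reach only later rows make up. A row lasts 1/12 s, in which the tool goes at most 41.7 mm and 7.16 degrees, less where a joint would pass 70% of its speed; a pose out of reach is approached as far as the arm can. A call with a number of a shift or a turn outside -1 to 1 is refused whole. A call with a gripper value outside its range is refused whole. The fingers move at their own pace and stop on an object; the grip force is fixed at half the most. Time passes only in rows, so rows that repeat a pose let the fingers close. It gives the time, the measured TCP pose, the force, the opening and the grip force at its end, in the units of the state.
- read_state(): the state, without advancing time (a new reading comes with each control period).
- capture(name): name is "side" or "top"; returns a dict with "image" (480x640x3 uint8, red, green, blue), "vertical_fov" (degrees; the focal length in pixels is half the picture's height over the tangent of half this angle, whatever the lens; pixels are square), "cx", "cy" (the principal point, pixels), "world_from_camera" (4x4, takes a point from camera to world coordinates). Camera axes: x right, y down, z forward; pixel columns grow to the right and rows downward; lengths in m; the calibration is good to about 2 mm. A picture is of the moment at which its call begins. There is no depth.
- hand_in(): hands the job in; it is judged then, once.
The state is a dict: "time_s": time; "joint_positions": joint angles; "qvel": joint speeds; "tau": joint torques, N m; "position": TCP position; "tcp_rot": TCP orientation; "force": force on the tool from outside, world axes, zero at the start; "moment": the same for the moment, N m; "opening": opening from 0.0 (shut) to 1.0 (fully open); "grasp_force": force on a finger pad.
Only numpy, scipy, OpenCV 4.12 (cv2) and the standard library are available. Lean on these libraries where they do the work, as an engineer would, in place of code of your own. Each camera call takes 0.05 s, during which the arm holds its last target. There are 200 camera calls.

TASK

Turn the decorating wheel, pushing its black finger post gently with closed fingers and without gripping anything, until the red index line on the wheel head lines up with the blue line on the scale around it. Leave the clay pot riding on the wheel untouched and do not disturb the other things on the table.

Things in the scene. Friction and masses are not known exactly. Their poses are not given: they have to be found in the camera images.
- wheel_base: Fixed white round base of the decorating wheel, 280 mm across, 36 mm high, standing on the table (does not move). Origin: centre of its underside, on the wheel's vertical turning axis; z up; its x axis points from the centre to the blue target line. Its top rim, outside the wheel head, carries thin black scale lines every 15 degrees and, in place of one of them, the one blue target line.
- wheel (a joint): Angle of the turning wheel head: a grey disc 220 mm across, concentric with the base, top face 40 mm above the table. Counted anticlockwise seen from above; 0 (or any whole turn) when the red index line points exactly at the blue line. Turns freely either way past whole turns; a friction of about 0.12 N m (about 1.5 N at the post) makes it stay where it is left.
- index_mark (a point): Outer end of the red index line (8 mm wide, radial, 46 mm long) painted on the wheel head: 107 mm from the axis, 40 mm above the table. Turns with the head.
- target_line (a point): Middle of the blue target line (8 mm wide, 24 mm long, radial) on the base's rim, 125 mm from the axis, 37 mm above the table. Fixed.
- post_top (a point): Centre of the top of the black finger post: an upright cylinder 14 mm in diameter standing on the wheel head with its axis 90 mm from the turning axis, rising 34 mm above the head (from 40 to 74 mm above the table). It is 2.4 rad (137.5 degrees) anticlockwise of the red line, seen from above, and turns with the head.
- pot: Small brown coil-built clay pot standing loose near the middle of the wheel head, at most 82 mm across and 50 mm high (its rim about 90 mm above the table). Origin: centre of its underside. It rides round with the head.
- dry_pot: Bystander: pale dried coil pot, loose on the table, 100 mm across and 66 mm high. Origin: centre of its underside.
- cup: Bystander: blue plastic cup, loose on the table, 72 mm across the rim, 85 mm high. Origin: centre of its underside.
- rib: Bystander: wooden modelling spatula lying loose on the table, about 200 mm long along its x axis, under 30 mm high. Origin: near the middle of its length, on its underside.
Things that resemble listed ones, but are neither listed nor needed, are in the scene too. Leave any green look-alike of the pot alone.

How it is judged (in metres and radians):
On the way:
1. the red index line is brought into line with the blue line (y of index_mark in the frame of wheel_base between -0.005 and 0.005 m and x of index_mark in the frame of wheel_base above 0.05 m), for 0.2 s.
At the end, for the whole second after the job is handed in: The outer end of the red line is within 5 mm sideways of the blue line's centre line, on the blue line's side of the wheel, and the wheel is at rest; the pot stands upright on the wheel head, its centre within 20 mm of the axis; the other things are within 20 mm of where they began (all of step 1 and velocity of joint wheel between -0.03 and 0.03 rad/s and horizontal distance between pot and wheel_base below 0.02 m and angle between pot's own z axis and vertical below 0.1 rad and height (world z) of pot between 0.035 and 0.045 m and distance of each of dry_pot, cup, rib from where it was at the start of the episode below 0.02 m); the robot touches nothing.
It fails at once if the pot on the wheel is touched, pushed or lifted (contact force between any of the fingers, the arm and pot above 0.3 N or height (world z) of pot above 0.05 m).
It fails at once if the wheel is pushed hard or its post squeezed (over 20 N) (contact force between any of the fingers, the arm and wheel_base above 20 N).
It fails at once if a bystander is lifted or moved by more than 20 mm (distance of any of dry_pot, cup, rib from where it was at the start of the episode above 0.02 m).
It also fails if it takes over 51 s, if anything falls off the work surface, if the arm or the gripper's body presses on something with over 40 N, if the wrist force passes 120 N, or if a joint passes its speed limit or range.

## Working session

There is one attempt and no reset: what is moved stays moved. The work goes in short steps, Python scripts to look and compute and a tool call to move; the robot and the scene stay as the last step left them, time stands still between calls to the robot, and variables do not carry over. Pictures are saved under pics/ and viewed, at most 10 in all, crops included, and the job is handed in when it is done.

Besides the shell and the picture viewer there is one more tool, called after "Request:" by a JSON object that holds its "api" and its "payload". step_arm: Moves the arm, as the interface text tells. Scaled input: -1 to 1 covers 0.3 m each way for a shift and 45 degrees each way for a turn. Its arguments: {"type":"object","properties":{"steps":{"type":"array"}},"required":["steps"]}

```bash
mkdir -p pics; python3 - <<'E'
from rig import *
import cv2,numpy as np
for n in ("top","side"):
    c=capture(n); cv2.imwrite(f"pics/{n}0.png",c["image"][:,:,::-1]); print(n,c["vertical_fov"],c["cx"],c["cy"],np.round(c["world_from_camera"],3).tolist())
s=read_state();print(s["time_s"],s["position"],np.round(s["tcp_rot"],3).tolist(),s["opening"])
E
```

```text
top 51.658855337649996 318.27437159221256 235.33638815670562 [[-0.014, -0.995, 0.1, 0.416], [-1.0, 0.016, 0.023, -0.008], [-0.025, -0.099, -0.995, 1.146], [0.0, 0.0, 0.0, 1.0]]
side 45.48644683895748 316.9491836367542 228.06372492309958 [[0.689, -0.563, 0.456, -0.166], [-0.725, -0.521, 0.451, -0.664], [-0.017, -0.641, -0.767, 1.237], [0.0, 0.0, 0.0, 1.0]]
0.1 [0.27639244 0.55987637 0.24664048] [[-0.897, 0.443, -0.001], [0.443, 0.897, -0.002], [0.0, -0.002, -1.0]] 1.001511696114935
```

View pics/top0.png

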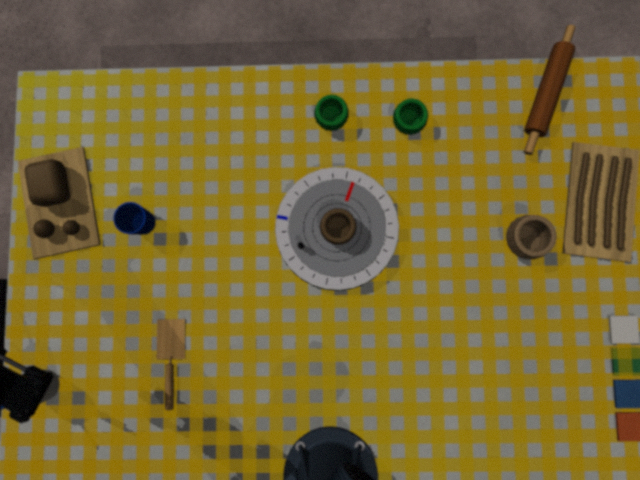

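View pics/side0.png

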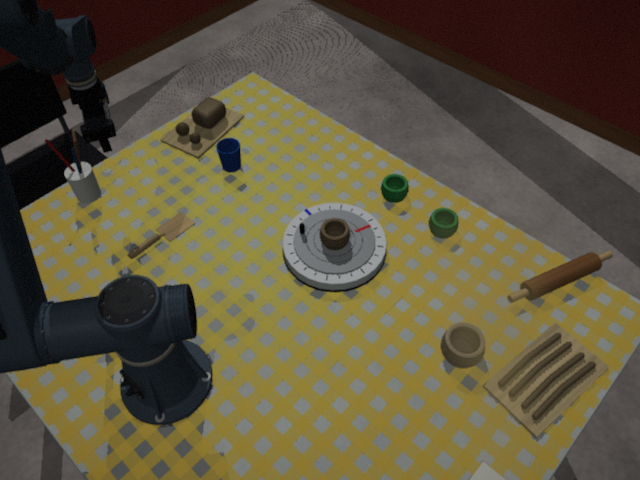

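The top view shows the wheel centred near (337,228), with the blue line at (282,217), the red line's end at (353,183) and the post at (300,245). The head needs about +98° anticlockwise. Next I'll measure more closely with rectified maps.

```bash
cat > h.py <<'E'
from rig import *
import cv2,numpy as np
def cam(n):
    c=capture(n); f=240/np.tan(np.radians(c["vertical_fov"]/2))
    K=np.array([[f,0,c["cx"]],[0,f,c["cy"]],[0,0,1]]); M=np.linalg.inv(c["world_from_camera"])
    return c["image"],K,M
C0=(0.53,-0.02)  # map centre
def rect(c,z,s=0.0006,N=560):
    im,K,M=c
    P=lambda: None
    # map px (u,v): x = C0x-(v-N/2)*s ; y = C0y-(u-N/2)*s
    A=np.array([[0,-s,C0[0]+N/2*s],[-s,0,C0[1]+N/2*s],[0,0,z],[0,0,1]])
    H=K@(M[:3]@A)
    return cv2.warpPerspective(im,H,(N,N),flags=cv2.INTER_CUBIC|cv2.WARP_INVERSE_MAP)
def toworld(u,v,s=0.0006,N=560): return np.array([C0[0]-(v-N/2)*s, C0[1]-(u-N/2)*s])
def redblue(c):
    out=[]
    for z,k in((.040,0),(.037,2)):
        m=rect(c,z).astype(int); o=2-k
        mask=(m[...,k]-m[...,o]>50)&(m[...,k]-m[...,1]>(40 if k==0 else 20))
        n,l,st,ce=cv2.connectedComponentsWithStats(mask.astype(np.uint8))
        out.append([(toworld(*ce[i]),int(st[i,4])) for i in np.argsort(-st[1:,4])[:2]+1])
    return out
E
python3 - <<'E'
from h import *
ims=[]
for n in("top","side"):
    c=cam(n); print(n,redblue(c))
    m=rect(c,.038); m=cv2.convertScaleAbs(m,alpha=1.3); ims.append(m)
    g=cv2.cvtColor(m,cv2.COLOR_RGB2GRAY)
    # wheel centre: Hough on both radii
    for r in (140,110):
        h=cv2.HoughCircles(cv2.GaussianBlur(g,(5,5),0),cv2.HOUGH_GRADIENT,1,300,param1=60,param2=15,minRadius=int(r/.6)-5,maxRadius=int(r/.6)+5)
        if h is not None: print(r,[(toworld(*q[:2]).round(4),q[2]*.6) for q in h[0][:2]])
cv2.imwrite("pics/r0.png",cv2.resize(np.hstack(ims)[...,::-1],(800,400),interpolation=cv2.INTER_AREA))
E
```

```text
top [[(array([ 0.62631835, -0.05328372]), 1161)], [(array([0.57042777, 0.09980998]), 461)]]
140 [(array([ 0.5459, -0.0221], dtype=float32), np.float32(138.18001))]
110 [(array([ 0.5447, -0.0233], dtype=float32), np.float32(110.46001))]
side [[(array([ 0.62981193, -0.05079519]), 1039)], [(array([0.57322139, 0.10214672]), 533)]]
140 [(array([ 0.5459, -0.0233], dtype=float32), np.float32(137.76001))]
110 [(array([ 0.5465, -0.0221], dtype=float32), np.float32(110.46001))]
```

View pics/r0.png

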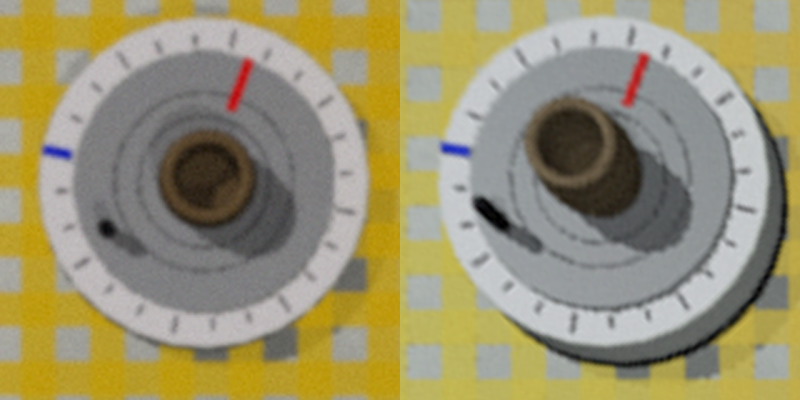

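```bash
cat >> h.py <<'E'
from scipy.spatial.transform import Rotation as Ro
CW=np.array([.546,-.0227])
def row(pos,yh,s=None,maxrow=None):
    s=s or read_state(); R=np.array(s["tcp_rot"]); h=np.radians(yh)
    y=np.array([np.cos(h),np.sin(h),0]); z=np.array([0,0,-1.]); T=np.column_stack([np.cross(y,z),y,z])
    d=R.T@(np.array(pos)-s["position"])/.3; w=Ro.from_matrix(R.T@T).as_rotvec(degrees=True)/45
    return np.r_[d,w].round(3).tolist()
def at(th,d,z):
    a=np.radians(th); r=np.array([np.cos(a),np.sin(a)]); t=np.array([-r[1],r[0]])
    return [*(CW+.09*r-d*t),z], th+90-180
E
python3 - <<'E'
from h import *
p,h=at(117.8,.055,.2); print(p,h,row(p,h))
E
```

```text
[np.float64(0.5526771560062395), np.float64(0.08256355298805157), 0.2] 27.80000000000001 [-1.53, -1.019, 0.157, -0.002, 0.0, 0.798]
```

Request:
{"api": "step_arm", "payload": {"steps": [[-0.8,-0.53,0,0,0,0.4,1],[-0.8,-0.53,0,0,0,0.4,1],[-0.8,-0.53,0,0,0,0.4,1],[-0.8,-0.53,0,0,0,0.4,1],[-0.8,-0.53,0,0,0,0.4,1],[-0.8,-0.53,0,0,0,0.4,1],[-0.8,-0.53,0,0,0,0.4,1],[-0.8,-0.53,0,0,0,0.4,1]]}}

```text
time_s: 0.87
position: [0.4251, 0.3064, 0.2475]
tcp_rot: [[-0.711, 0.703, 0.002], [0.703, 0.711, -0.003], [-0.003, -0.001, -1.0]]
force: [0.3, -0.4, 0.3]
opening: 0.479
grasp_force: 0.0
```

```bash
python3 - <<'E'
from h import *
p,h=at(117.8,.055,.15); print(row(p,h))
E
```

```text
[-0.826, -0.232, 0.328, -0.0, 0.004, 0.39]
```

Request:
{"api": "step_arm", "payload": {"steps": [[-0.82,-0.23,0.2,0,0,0.39,1],[-0.82,-0.23,0.2,0,0,0.39,1],[-0.82,-0.23,0.2,0,0,0.39,1],[-0.82,-0.23,0.2,0,0,0.39,1],[-0.82,-0.23,0.2,0,0,0.39,1],[-0.82,-0.23,0.2,0,0,0.39,1],[-0.82,-0.23,0.33,0,0,0.39,1],[-0.82,-0.23,0.33,0,0,0.39,1]]}}

```text
time_s: 1.53
position: [0.5483, 0.0874, 0.1425]
tcp_rot: [[-0.468, 0.884, -0.009], [0.884, 0.468, -0.0], [0.004, -0.008, -1.0]]
force: [-1.7, 1.0, -0.6]
opening: 0.009
grasp_force: 0.0
```

```bash
python3 - <<'E'
from h import *
p,h=at(117.8,.055,.077); print(row(p,h))
E
```

```text
[-0.022, 0.007, 0.218, -0.011, -0.005, 0.002]
```

Request:
{"api": "step_arm", "payload": {"steps": [[0,0,0,0,0,0,1],[0,0,0,0,0,0,1],[0,0,0,0,0,0,1],[0,0,0.06,0,0,0,1],[0,0,0.12,0,0,0,1],[0,0,0.18,0,0,0,1],[0,0,0.18,0,0,0,1],[0,0,0.18,0,0,0,1]]}}

```text
time_s: 2.2
position: [0.5493, 0.0916, 0.0958]
tcp_rot: [[-0.474, 0.881, 0.001], [0.881, 0.474, 0.0], [-0.0, 0.001, -1.0]]
force: [0.5, 0.4, -0.3]
opening: 0.003
grasp_force: 0.0
```

```bash
python3 - <<'E'
from h import *
p,h=at(117.8,.055,.077); print(row(p,h))
for d in(.045,.035,.025): print(row(*at(117.8,d,.077)))
c=cam("side"); cv2.imwrite("pics/s1.png",cv2.resize(c[0][150:320,220:460,::-1],(720,510)))
E
```

```text
[-0.032, -0.004, 0.063, 0.001, 0.0, 0.01]
[-0.031, -0.038, 0.062, 0.001, 0.0, 0.01]
[-0.031, -0.071, 0.062, 0.001, 0.0, 0.01]
[-0.031, -0.104, 0.062, 0.001, 0.0, 0.01]
```

View pics/s1.png

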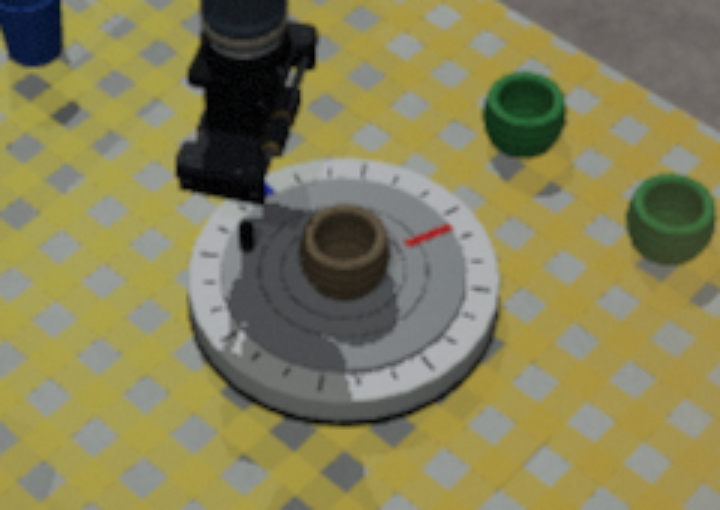

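The crop shows the shut gripper just behind the post, which is at (247,235), with the pot well clear. I'll descend and advance until it makes contact.

Request:
{"api": "step_arm", "payload": {"steps": [[-0.015,0,0.03,0,0,0,1],[-0.03,0,0.062,0,0,0,1],[-0.03,-0.02,0.062,0,0,0,1],[-0.03,-0.04,0.062,0,0,0,1],[-0.03,-0.06,0.062,0,0,0,1],[-0.03,-0.075,0.062,0,0,0,1],[-0.03,-0.09,0.062,0,0,0,1],[-0.03,-0.09,0.062,0,0,0,1]]}}

```text
time_s: 2.92
position: [0.5285, 0.0693, 0.076]
tcp_rot: [[-0.472, 0.882, -0.002], [0.882, 0.472, 0.0], [0.001, -0.001, -1.0]]
force: [-0.9, 0.1, 1.3]
opening: 0.004
grasp_force: 0.0
```

```bash
python3 - <<'E'
from h import *
print(redblue(cam("top")))
for th in np.arange(117.8,150,4): print(th,row(*at(th,.022,.077)))
E
```

```text
[[(array([ 0.626238  , -0.05326026]), 1321)], []]
117.8 [0.002, -0.021, -0.003, -0.0, -0.0, 0.008]
121.8 [0.007, -0.042, -0.003, -0.0, -0.0, -0.081]
125.8 [0.01, -0.063, -0.003, -0.0, -0.0, -0.17]
129.8 [0.011, -0.085, -0.003, -0.0, -0.0, -0.259]
133.8 [0.011, -0.106, -0.003, -0.0, -0.0, -0.348]
137.8 [0.01, -0.128, -0.003, -0.0, -0.0, -0.437]
141.8 [0.007, -0.149, -0.003, -0.0, -0.0, -0.526]
145.8 [0.003, -0.17, -0.003, -0.0, -0.0, -0.615]
149.8 [-0.003, -0.191, -0.003, -0.0, -0.0, -0.704]
```

Request:
{"api": "step_arm", "payload": {"steps": [[0,-0.02,0,0,0,0,1],[0.005,-0.035,0,0,0,-0.05,1],[0.009,-0.052,0,0,0,-0.125,1],[0.011,-0.07,0,0,0,-0.2,1],[0.011,-0.09,0,0,0,-0.28,1],[0.011,-0.11,0,0,0,-0.36,1],[0.01,-0.13,0,0,0,-0.44,1],[0.007,-0.15,0,0,0,-0.52,1]]}}

```text
time_s: 3.63
position: [0.4897, 0.0503, 0.0762]
tcp_rot: [[-0.785, 0.619, 0.002], [0.619, 0.785, 0.0], [-0.002, 0.001, -1.0]]
force: [0.2, 0.9, 0.4]
opening: 0.008
grasp_force: 0.7
```

```bash
python3 - <<'E'
from h import *
s=read_state()
rb=redblue(cam("top"));print(rb)
p=s["position"][:2]-CW; print("tcp r,ang",np.hypot(*p),np.degrees(np.arctan2(p[1],p[0])))
for r in rb[0]: q=r[0]-CW;print("red",np.degrees(np.arctan2(q[1],q[0])))
for th in np.arange(141.8,175,4): print(th,row(*at(th,.022,.077)))
E
```

```text
[[(array([ 0.63199188, -0.02256872]), 1330)], []]
tcp r,ang 0.09221389882292426 127.6378830174422
red 0.08746966256034856
141.8 [-0.001, 0.002, -0.003, -0.001, -0.001, 0.001]
145.8 [0.003, -0.019, -0.003, -0.001, -0.001, -0.087]
149.8 [0.006, -0.04, -0.003, -0.001, -0.001, -0.176]
153.8 [0.008, -0.061, -0.003, -0.001, -0.001, -0.265]
157.8 [0.007, -0.083, -0.003, -0.001, -0.001, -0.354]
161.8 [0.006, -0.105, -0.003, -0.001, -0.001, -0.443]
165.8 [0.003, -0.126, -0.003, -0.0, -0.001, -0.532]
169.8 [-0.002, -0.147, -0.003, -0.0, -0.001, -0.621]
173.8 [-0.008, -0.168, -0.003, -0.0, -0.001, -0.71]
```

Request:
{"api": "step_arm", "payload": {"steps": [[0.003,-0.02,0,0,0,-0.085,1],[0.006,-0.04,0,0,0,-0.175,1],[0.008,-0.06,0,0,0,-0.265,1],[0.007,-0.083,0,0,0,-0.355,1],[0.006,-0.105,0,0,0,-0.445,1],[0.003,-0.126,0,0,0,-0.53,1],[-0.002,-0.147,0,0,0,-0.62,1],[-0.008,-0.168,0,0,0,-0.71,1]]}}

```text
time_s: 4.35
position: [0.4594, 0.0095, 0.0761]
tcp_rot: [[-0.994, 0.111, -0.0], [0.111, 0.994, 0.0], [0.0, 0.0, -1.0]]
force: [-0.6, 1.6, 0.3]
opening: 0.005
grasp_force: 0.8
```

```bash
cat > chk.py <<'E'
from h import *
import sys
s=read_state()
rb=redblue(cam("top"));print(rb)
p=s["position"][:2]-CW; print("tcp r,ang",np.hypot(*p),np.degrees(np.arctan2(p[1],p[0])))
for r in rb[0]: q=r[0]-CW;a=np.degrees(np.arctan2(q[1],q[0]));print("red",a)
a0=float(sys.argv[1]);st=float(sys.argv[2])
for th in a0+st*np.arange(0,9): print(th,row(*at(th,.016,.077)))
E
python3 chk.py 165 4
```

```text
[[(array([0.61886373, 0.02292667]), 1271)], [(array([0.57032143, 0.09930952]), 504)]]
tcp r,ang 0.09236144937983641 159.6127417286444
red 32.054461980889364
165.0 [-0.011, 0.026, -0.003, -0.0, -0.001, 0.195]
169.0 [-0.005, 0.006, -0.003, -0.0, -0.001, 0.106]
173.0 [0.0, -0.015, -0.003, -0.0, -0.001, 0.017]
177.0 [0.003, -0.036, -0.003, -0.0, -0.001, -0.072]
181.0 [0.005, -0.057, -0.003, -0.0, -0.001, -0.161]
185.0 [0.006, -0.078, -0.003, -0.0, -0.001, -0.25]
189.0 [0.004, -0.1, -0.003, -0.0, -0.001, -0.339]
193.0 [0.002, -0.121, -0.003, -0.0, -0.001, -0.428]
197.0 [-0.002, -0.142, -0.003, -0.0, -0.001, -0.517]
```

Request:
{"api": "step_arm", "payload": {"steps": [[0,-0.015,0,0,0,0,1],[0.003,-0.036,0,0,0,-0.07,1],[0.005,-0.057,0,0,0,-0.16,1],[0.006,-0.078,0,0,0,-0.25,1],[0.004,-0.1,0,0,0,-0.34,1],[0.002,-0.121,0,0,0,-0.43,1],[-0.002,-0.142,0,0,0,-0.52,1],[-0.002,-0.142,0,0,0,-0.52,1]]}}

```text
time_s: 5.07
position: [0.4561, -0.0339, 0.076]
tcp_rot: [[-0.957, -0.289, 0.001], [-0.289, 0.957, -0.001], [-0.001, -0.001, -1.0]]
force: [-0.0, -0.3, 0.5]
opening: 0.005
grasp_force: 0.0
```

```bash
python3 chk.py 197 2
```

```text
[[(array([0.5880456, 0.0521136]), 1294)], [(array([0.57042018, 0.09977761]), 545)]]
tcp r,ang 0.09057632179707346 -172.88228788585104
red 60.663808920678726
197.0 [0.003, 0.0, -0.003, -0.001, 0.001, -0.007]
199.0 [0.005, -0.01, -0.003, -0.001, 0.001, -0.052]
201.0 [0.006, -0.021, -0.003, -0.001, 0.001, -0.096]
203.0 [0.007, -0.031, -0.003, -0.001, 0.001, -0.14]
205.0 [0.007, -0.042, -0.003, -0.001, 0.001, -0.185]
207.0 [0.007, -0.053, -0.003, -0.001, 0.001, -0.229]
209.0 [0.007, -0.063, -0.003, -0.001, 0.001, -0.274]
211.0 [0.007, -0.074, -0.003, -0.001, 0.001, -0.318]
213.0 [0.006, -0.084, -0.003, -0.001, 0.001, -0.363]
```

Request:
{"api": "step_arm", "payload": {"steps": [[0.005,-0.01,0,0,0,-0.05,1],[0.006,-0.021,0,0,0,-0.1,1],[0.007,-0.031,0,0,0,-0.14,1],[0.007,-0.042,0,0,0,-0.185,1],[0.007,-0.053,0,0,0,-0.23,1],[0.007,-0.063,0,0,0,-0.275,1],[0.007,-0.072,0,0,0,-0.31,1],[0.007,-0.072,0,0,0,-0.31,1]]}}

```text
time_s: 5.78
position: [0.46, -0.0543, 0.076]
tcp_rot: [[-0.86, -0.511, -0.0], [-0.511, 0.86, -0.0], [0.0, -0.0, -1.0]]
force: [-0.4, -0.3, -0.3]
opening: 0.007
grasp_force: 0.2
```

```bash
cat >> h.py <<'E'
def centre(c,z=.038):
    g=cv2.cvtColor(rect(c,z),cv2.COLOR_RGB2GRAY)
    h=cv2.HoughCircles(cv2.GaussianBlur(g,(5,5),0),cv2.HOUGH_GRADIENT,1,300,param1=60,param2=15,minRadius=229,maxRadius=238)
    return h
def collin(n):
    c=cam(n); rb=redblue(c); r,b=rb[0][0][0],rb[1][0][0]
    u=(b-CW)/np.linalg.norm(b-CW); d=r-b
    ang=lambda q:np.degrees(np.arctan2(q[1],q[0]))
    print(n,"line dir red->blue",ang(b-r),"blue ang",ang(b-CW),"red ang",ang(r-CW),"dist",np.linalg.norm(b-r),np.linalg.norm(b-CW),np.linalg.norm(r-CW))
    return c
E
python3 chk.py 211 1; python3 -c "
from h import *
collin('top');collin('side')"
```

```text
[[(array([0.57098191, 0.05958918]), 1349), (array([ 0.6716, -0.1268]), 1)], [(array([0.57041397, 0.09975515]), 544)]]
tcp r,ang 0.09164759487785608 -159.86286971804043
red 73.11239957117603
red -39.65267478276649
211.0 [0.0, -0.005, -0.003, -0.0, 0.0, -0.006]
212.0 [0.001, -0.01, -0.003, -0.0, 0.0, -0.029]
213.0 [0.002, -0.015, -0.003, -0.0, 0.0, -0.051]
214.0 [0.002, -0.02, -0.003, -0.0, 0.0, -0.073]
215.0 [0.003, -0.026, -0.003, -0.0, 0.0, -0.095]
216.0 [0.003, -0.031, -0.003, -0.0, 0.0, -0.118]
217.0 [0.004, -0.036, -0.003, -0.0, 0.0, -0.14]
218.0 [0.004, -0.042, -0.003, -0.0, 0.0, -0.162]
219.0 [0.004, -0.047, -0.003, -0.0, 0.0, -0.184]
top line dir red->blue 90.6953077224374 blue ang 78.71943927351674 red ang 73.13943995410813 dist 0.04024977136177317 0.12485940120807822 0.08589267358663139Traceback (most recent call last):
  File "<string>", line 3, in <module>
    collin('top');collin('side')
                  ~~~~~~^^^^^^^^
  File "h.py", line 39, in collin
    c=cam(n); rb=redblue(c); r,b=rb[0][0][0],rb[1][0][0]
                                 ~~~~~^^^
IndexError: list index out of range
```

Request:
{"api": "step_arm", "payload": {"steps": [[0.001,-0.006,0,0,0,-0.025,1],[0.002,-0.012,0,0,0,-0.05,1],[0.002,-0.018,0,0,0,-0.075,1],[0.003,-0.023,0,0,0,-0.1,1],[0.003,-0.027,0,0,0,-0.12,1],[0.003,-0.027,0,0,0,-0.12,1],[0.003,-0.027,0,0,0,-0.12,1]]}}

```text
time_s: 6.52
position: [0.4633, -0.062, 0.0759]
tcp_rot: [[-0.806, -0.591, 0.0], [-0.591, 0.806, -0.0], [0.0, -0.0, -1.0]]
force: [0.4, 0.1, 0.4]
opening: 0.002
grasp_force: 0.3
```

```bash
python3 -c "
from h import *
c=collin('top')
print(centre(c)); m=rect(c,.038); cv2.imwrite('pics/r2.png',m[...,::-1])"
```

```text
top line dir red->blue 79.50818732029585 blue ang 78.73682566581314 red ang 78.38748850815175 dist 0.03896055086247317 0.12498106344919802 0.08602564224696238
None
```

View pics/r2.png

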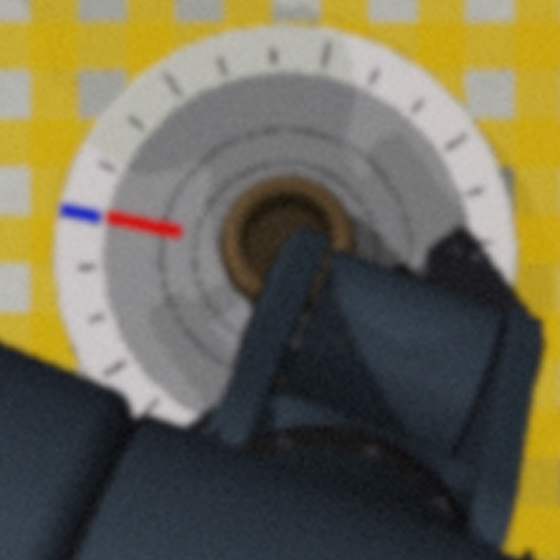

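The rectified view shows the red line (107,217)–(182,232) continuing the blue line (60,210)–(100,216), to within about 0.4°. I'll back off along the tool's +y and then lift.

Request:
{"api": "step_arm", "payload": {"steps": [[0.003,0,0,0,0,-0.12,1],[0.003,0.03,0,0,0,-0.12,1],[0.003,0.06,0,0,0,-0.12,1],[0.003,0.06,-0.1,0,0,-0.12,1],[0.003,0.06,-0.2,0,0,-0.12,1],[0.003,0.06,-0.3,0,0,-0.12,1],[0.003,0.06,-0.4,0,0,-0.12,1],[0.003,0.06,-0.5,0,0,-0.12,1]]}}

```text
time_s: 7.23
position: [0.4507, -0.0467, 0.2271]
tcp_rot: [[-0.748, -0.664, -0.001], [-0.664, 0.748, 0.0], [0.0, 0.001, -1.0]]
force: [-0.2, -0.2, -1.1]
opening: 0.003
grasp_force: 0.0
```

Request:
{"api": "step_arm", "payload": {"steps": [[0,0,0,0,0,0,1],[0,0,0,0,0,0,1],[0,0,0,0,0,0,1]]}}

```text
time_s: 7.48
position: [0.4508, -0.047, 0.2255]
tcp_rot: [[-0.747, -0.664, -0.001], [-0.664, 0.747, 0.0], [0.001, 0.001, -1.0]]
force: [-0.3, -0.8, -0.3]
opening: 0.006
grasp_force: 0.0
```

```bash
python3 -c "
from h import *
c=collin('top'); print(centre(c))
cv2.imwrite('pics/t3.png',c[0][...,::-1])
collin('side')"
```

```text
top line dir red->blue 79.4842008936893 blue ang 78.72640975635176 red ang 78.37821473626626 dist 0.03947124193935321 0.12536711440794296 0.08590091091728817
NoneTraceback (most recent call last):
  File "<string>", line 5, in <module>
    collin('side')
    ~~~~~~^^^^^^^^
  File "h.py", line 39, in collin
    c=cam(n); rb=redblue(c); r,b=rb[0][0][0],rb[1][0][0]
                                             ~~~~~^^^
IndexError: list index out of range
```

View pics/t3.png

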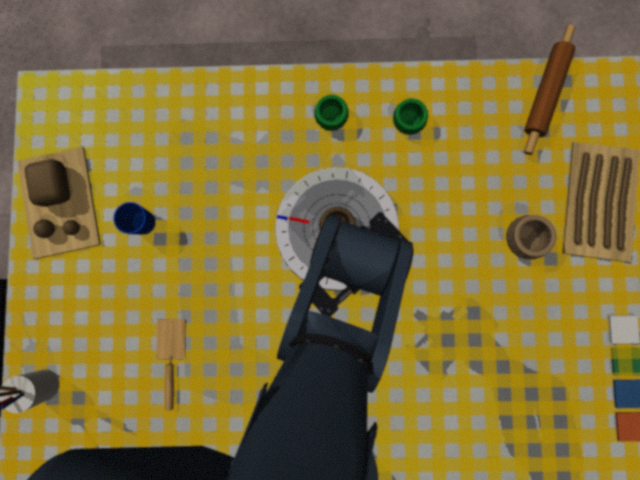

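The red line runs from (290,219) to (310,222) and meets the blue line at (282,217). The bystanders haven't moved, and the arm is clear of everything.

```bash
python3 -c "
from rig import *
print(hand_in())"
```

```text
the job is handed in; nothing more can be done
None
```

I turned the wheel until the red line met the blue one (about 0.4°, or under 1 mm, off by the top camera), left the pot and bystanders alone, backed the arm clear and handed the job in at about 7.5 s; no verdict came back.

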